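# Used culture flask through the waste chute flap

## Robot

A 6-joint arm with a two-finger parallel gripper is mounted at the origin on a cart in front of the work surface, level with it; the furniture and walls round the work are solid. World frame = base frame: x ahead of the robot, y to its left, z up, the work surface at z = 0. Lengths are in m, angles in rad, forces in N, time in s.
With the tool pointing down it reaches from about 0.425 to 0.95 m from the base axis. Payload 3.5 kg.
Tool frame: the origin (TCP) lies at the very end of the fingers, on their centre line; the grasp point (between the pads) lies ctrl.tcp_to_grasp behind it (ctrl.tcp_to_grasp is the distance from the TCP to the grasp point, in m); z points along the fingers, y is the line along which they close (so a half turn about z gives the same grasp; the last joint's range is limited). The gripper opens to 85 mm and grips with 20 to 120 N. Pads are 22 mm wide; open, the fingers measure 114 mm over their backs; the gripper's body (76 mm by 85 mm) begins 54 mm behind the grasp point. The pads swing forward as they close: fully open they stand 13 mm farther back than shut.
Start: joints at [0.997, 0.286, 1.577, -0, 1.279, -0.15], TCP at [0.278, 0.615, 0.231] pointing down, gripper open.
Joint ranges: [-2.77, 2.77], [-0.9, 2.22], [0.21, 2.48], [-1.53, 4.67], [0.24, 2.81], [-2.84, 2.84]. Speed limits (rad/s): [2.79, 2.79, 3.14, 3.14, 3.14, 3.14].

## Interface

Orientations are given as a unit quaternion [x, y, z, w].
In Python, from plant import ctrl gives the robot as it stands.
- The arm moves only by the shell command python3 -m inch 'ROWS' [FORCE]. ROWS is JSON, a list of rows, each an object with "slide": the shift along the tool's x, y, z in cm, a list of three; "turn": the turn about the tool's z in rad; "grip": the finger opening in cm, from 0 to 8.54. A call has 1 to 20 rows; each row is the pose to reach, as a shift and turn from the pose commanded when the call began, along the tool's axes at that moment; what a row does not reach only later rows make up. A row lasts 1/10 s, in which the tool goes at most 50 mm and 8.59 degrees, less where a joint would pass 70% of its speed; a pose out of reach is approached as far as the arm can. A call with a gripper value outside its range is refused whole. The fingers move at their own pace and stop on an object; FORCE is the grip in N (left out, the last holds). Time passes only in rows, so rows that repeat a pose let the fingers close. It gives the time, the measured TCP pose, the force, the opening and the grip force at its end, in the units of the state.
- ctrl.get_state(): the state, without advancing time (a new reading comes with each control period).
- ctrl.read_camera(name): name is "scene" or "top" or "wrist"; returns (picture, depth): 480x640x3 uint8, red, green, blue; 480x640 float32, m along the optical axis (not along the pixel's ray), 0 where there is no reading.
- ctrl.camera_info(name): a dict with "K" (3x3 intrinsics, pixels), "camera_from_world" (4x4, takes a point from world to camera coordinates); the wrist camera has in their place "T_tool_cam" (4x4, takes a point from camera to tool coordinates, whose origin is the TCP and whose axes are the flange's). Camera axes: x right, y down, z forward; pixel columns grow to the right and rows downward; lengths in m; the calibration is good to about 2 mm. A picture is of the moment at which its call begins: read the wrist's pose just before it. camera_info takes no time and is no camera call.
- ctrl.sign_off(): hands the job in; it is judged then, once.
The state is a dict: "time": time; "qpos": joint angles; "dq": joint speeds; "joint_efforts": joint torques, N m; "eef_pos": TCP position; "tcp_rot": TCP orientation; "contact_force": force on the tool from outside, world axes, zero at the start; "wrist_torque": the same for the moment, N m; "opening": opening from 0.0 (shut) to 1.0 (fully open); "finger_force": force on a finger pad.
Only numpy, scipy, OpenCV 4.12 (cv2) and the standard library are available. Lean on these libraries where they do the work, as an engineer would, in place of code of your own. Each camera call takes 0.05 s, during which the arm holds its last target. There are 200 camera calls.

## Task

Throw away the used culture flask that lies on the feed tray of the bench-top waste chute. Press the paddle at the side of the chute down to swing the flap wide open, let go of it, and before the slowly falling flap has shut, push the flask along the tray and through the opening so that it drops down into the bin; do not ram the shut flap with the flask. Then draw back without touching the flap or its paddle again, let the flap swing shut by itself, and wait until it has; only push with the fingers, never pick the flask up, and leave the other things on the bench where they are.

Things in the scene. Friction and masses are not known exactly. Their poses are not given: they have to be found in the camera images.
- chute: Bench-top waste chute, fixed: white feed tray leading to a box with clear acrylic walls and roof. Origin on the bench under the middle of the flap opening; x = feed direction (tray at -x, bin at +x), y to the paddle side. Tray level, top 90 mm above the bench, from x = -190 mm to 0, 60 mm wide between guide rails (5 mm thick) that stand 10 mm above it.
- sill (a point): Middle of the tray's inner edge, under the flap: x = 0, y = 0, 90 mm above the bench. Behind it a ramp drops at 42 degrees into the bin. A flask pushed until a little over half its length is past this edge tips over and slides down by itself.
- axle (a point): Middle of the flap's hinge axle, which runs along the chute's y axis at x = 0, 165 mm above the bench. Below it the opening is 60 mm wide and 71 mm high. The roof (top 186 mm above the bench) begins at x = 15 mm. Door posts and bosses reach y = +-41 mm, a black damper y = -57 mm; the axle reaches out to the paddle.
- bin_floor (a point): Middle of the level bin floor, 12 mm above the bench, 145 mm past the sill in chute x; ramp foot at x = 87 mm, back wall at x = 200 mm, side walls at y = +-30 mm.
- flap_door (a joint): Hinge of the metal gravity flap, rad: 0 = shut (hanging in the opening), 1.25 = stop, wide open (lower edge swung inwards). Damped: let go fully open it falls to 0.9 in about 3 s (below that it drags on the flask), to 0.35 in about 9 s, and is shut after 15 s. Pressing the paddle takes some 8 to 10 N at 40 mm/s, more when faster.
- paddle (a point): Point on the upper face of the flap's paddle, 38 mm from the axle: a flat metal lever 62 x 30 x 5 mm on the axle, outside the wall, centred at chute y = +75 mm. Flap shut: it points to -x, rising 25 degrees; at the stop it slopes 47 degrees down. Pressing straight down about 35 mm in front (-x) of the axle until it stops (fingertip about 135 mm above the bench) opens the flap fully.
- flask: The used culture flask to throw away: clear, flat, 48 mm wide, 101 mm long, 25 mm high, 40 to 80 g, lying flat on the tray between the rails, blue cap towards the flap. Origin at the middle of its length and width on its underside; its -y axis points to the cap (cap end y = -50 mm, flat 48 mm wide bottom end y = +50 mm).
- other_flask: A second culture flask of the same kind lying on the bench, still in use: leave it. Origin in the middle of its underside.
- slide_box: Box of microscope slides, 36 x 86 x 30 mm, on the bench: leave it. Origin in the middle of its underside.
- pen: Black pen, 132 mm long, 11 mm thick, on the bench: leave it. Origin in the middle of its underside.

How it is judged:
By the outcome, as a careful person would: the job done as asked, in the order asked, and still so for the second after the job is handed in, with the robot touching nothing.
It also fails if it takes over 64 s, if anything falls off the work surface, if the arm or the gripper's body presses on something with over 40 N, if the wrist force passes 120 N, or if a joint passes its speed limit or range.

## Working session

There is one attempt and no reset: what is moved stays moved. The work goes in short steps, Python scripts to look and compute and a shell command to move; the robot and the scene stay as the last step left them, time stands still between calls to the robot, and variables do not carry over. Pictures are saved under pics/ and viewed, at most 10 in all, crops included, and the job is handed in when it is done.

```bash
mkdir -p pics; ls
cat > h.py <<'E'
import numpy as np, cv2
from plant import ctrl
from scipy.spatial.transform import Rotation as R
def shot(n,fn):
    s=ctrl.get_state(); im,d=ctrl.read_camera(n); cv2.imwrite('pics/'+fn,im[:,:,::-1]); np.save('pics/'+fn+'.npy',d); return s,im,d
E
python3 - <<'E'
from h import *
s,im,d=shot('top','top1.png'); shot('scene','scene1.png')
print(s['time'],s['eef_pos'],s['tcp_rot'],s['contact_force'],ctrl.tcp_to_grasp)
for n in('top','scene'): print(ctrl.camera_info(n))
E
```

```text
pics
0.0 [0.27718664 0.61472812 0.22992797] [ 2.10303869e-01  9.77635341e-01 -1.11990935e-03 -4.09638291e-04] [ 2.16735492e-04 -3.22710894e-01 -3.80219996e-01] 0.0187
{'K': array([[595.92559226,   0.        , 317.7343091 ],
       [  0.        , 595.92559226, 243.87607422],
       [  0.        ,   0.        ,   1.        ]]), 'camera_from_world': array([[-1.35123378e-02, -9.99775406e-01, -1.63265088e-02,
         1.11048168e-03],
       [-9.87410453e-01,  1.59152037e-02, -1.57376309e-01,
         4.92857062e-01],
       [ 1.57600803e-01,  1.39944436e-02, -9.87403738e-01,
         1.56747839e+00],
       [ 0.00000000e+00,  0.00000000e+00,  0.00000000e+00,
         1.00000000e+00]])}
{'K': array([[436.86173383,   0.        , 320.30860614],
       [  0.        , 436.86173383, 236.94619139],
       [  0.        ,   0.        ,   1.        ]]), 'camera_from_world': array([[ 0.56453235, -0.82538624,  0.00638544, -0.26696166],
       [-0.54838172, -0.38083144, -0.74447626,  0.35476465],
       [ 0.61691224,  0.41677927, -0.6676184 ,  0.63851443],
       [ 0.        ,  0.        ,  0.        ,  1.        ]])}
```

View pics/top1.png

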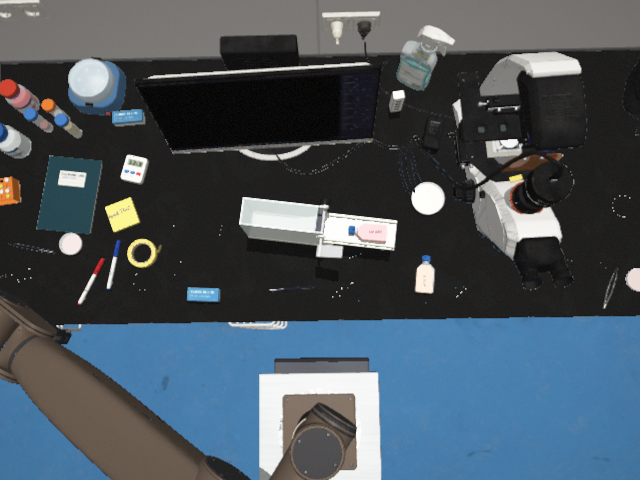

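View pics/scene1.png

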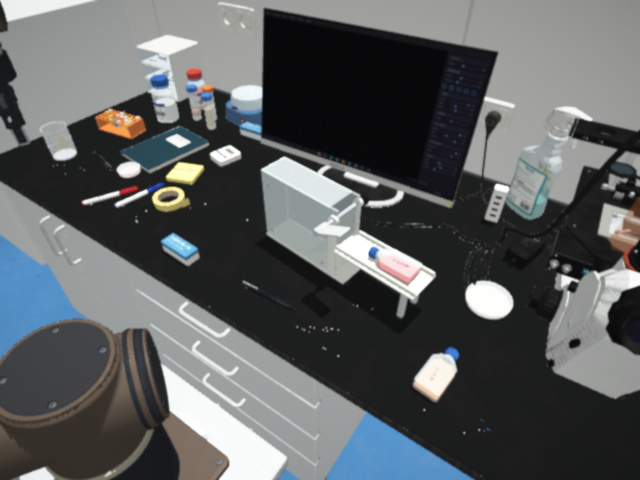

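The top view shows the chute with the box at px (240-325, 200-245) and the tray at (325-397, 215-250). The flask is at (350-388, 232), cap to the left, and the paddle at (330, 250). The feed direction is about world +y, and the paddle is on the robot's side.

Run:
```python
import cv2
im=cv2.imread('pics/top1.png')[190:270,300:405]; cv2.imwrite('pics/c1.png',cv2.resize(im,None,fx=7,fy=7,interpolation=cv2.INTER_CUBIC))
```

```text
(no output)
```

View pics/c1.png

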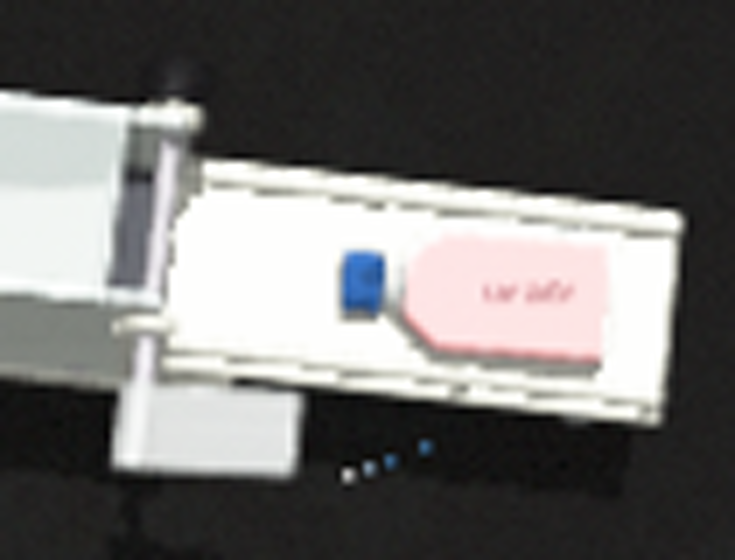

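The crop shows these points (crop px):
- Tray end corners: (683,215) and (658,422)
- Rail starts: (200,165) and (165,368)
- Axle: runs (172,130) to (130,465)
- Paddle: x 120-300, y 390-475
- Flask flat end: x about 605, y 245-362
- Flask cap tip: (343,285)

```bash
cat >> h.py <<'E'
def ray(n,u,v,z):
    c=ctrl.camera_info(n); K=c['K']; T=np.linalg.inv(c['camera_from_world'])
    r=T[:3,:3]@np.linalg.inv(K)@[u,v,1]; o=T[:3,3]
    return o+r*(z-o[2])/r[2]
E
python3 - <<'E'
from h import *
P=lambda u,v,z: ray('top',300+(u-3)/7,190+(v-3)/7,z).round(4)
for nm,u,v,z in [('endfar',683,215,.1),('endnear',658,422,.1),('railfar',200,165,.1),('railnear',165,368,.1),('axfar',172,130,.165),('axnear',130,465,.165),('padtipnear',297,475,.19),('padtipfar',303,393,.19),('flbfar',607,245,.115),('flbnear',601,360,.115),('cap',343,285,.105)]: print(nm,P(u,v,z))
a=(P(683,215,.1)-P(200,165,.1));b=(P(658,422,.1)-P(165,368,.1)); print([np.degrees(np.arctan2(x[1],x[0])) for x in(a,b)])
E=(P(683,215,.1)+P(658,422,.1))/2
A=(a/np.linalg.norm(a)+b/np.linalg.norm(b)); fx=-A/np.linalg.norm(A); fx[2]=0; print('fx',fx,'width',np.linalg.norm(P(683,215,.1)-P(658,422,.1)))
fy=np.array([-fx[1],fx[0],0]); O=E+.19*fx; O[2]=0
print('O',O)
for nm,u,v,z in [('axfar',172,130,.165),('axnear',130,465,.165),('padtipnear',297,475,.19),('padtipfar',303,393,.19),('flbfar',607,245,.115),('flbnear',601,360,.115),('cap',343,285,.105)]:
    d=P(u,v,z)-O; print(nm,d@fx,d@fy)
print(np.degrees(np.arctan2(fx[1],fx[0])), np.degrees(R.from_quat(ctrl.get_state()['tcp_rot']).as_euler('xyz')), R.from_quat(ctrl.get_state()['tcp_rot']).as_matrix().round(3))
print(ctrl.camera_info('wrist'))
E
```

```text
endfar [ 0.5419 -0.2146  0.1   ]
endnear [ 0.4643 -0.2027  0.1   ]
railfar [ 0.564  -0.0353  0.1   ]
railnear [ 0.4874 -0.0211  0.1   ]
axfar [ 0.5631 -0.0253  0.165 ]
axnear [ 0.4423 -0.0086  0.165 ]
padtipnear [ 0.4344 -0.0668  0.19  ]
padtipfar [ 0.4632 -0.0695  0.19  ]
flbfar [ 0.5282 -0.1845  0.115 ]
flbnear [ 0.4854 -0.1809  0.115 ]
cap [ 0.5167 -0.0875  0.105 ]
[np.float64(-97.02667147549752), np.float64(-97.24924306286717)]
fx [0.12425885 0.99224984 0.        ] width 0.07850713343384796
O [ 0.52670918 -0.02012253  0.        ]
axfar -0.0006154615012756429 -0.036752130246085014
axnear 0.0009446418175616942 0.08518677280636398
padtipnear -0.0577859435858644 0.08579368150697216
padtipfar -0.056886363294965964 0.05688138731747162
flbfar -0.16291826933452785 -0.02190461969911426
flbnear -0.16466444865781238 0.0210110051684201
cap -0.06809901193647486 0.0015593617721061095
82.86204273081768 [-1.79875998e+02 -1.68217721e-02  1.55718601e+02] [[-0.912  0.411 -0.001]
 [ 0.411  0.912 -0.002]
 [ 0.    -0.002 -1.   ]]
{'K': array([[368.44628338,   0.        , 317.34182363],
       [  0.        , 368.44628338, 239.99361698],
       [  0.        ,   0.        ,   1.        ]]), 'T_tool_cam': array([[ 1.06895510e-04, -9.45562950e-01, -3.25439236e-01,
         8.48608924e-02],
       [ 9.99999970e-01,  2.99974662e-05,  2.41307762e-04,
        -5.93881355e-04],
       [-2.18409327e-04, -3.25439252e-01,  9.45562925e-01,
        -1.42062711e-01],
       [ 0.00000000e+00,  0.00000000e+00,  0.00000000e+00,
         1.00000000e+00]])}
```

Checks: the axle comes out at x≈0, the paddle spans y = 57-86 mm, the tray is parallel within 0.2°, and the flask's flat end is at x≈-0.164. These agree with the sizes given. I'll move above the paddle with the tool turned to the chute axes and the fingers shut.

```bash
python3 -m inch '[{"slide":[-22,-19,-3],"turn":0.6,"grip":0},{"slide":[-22,-19,-3],"turn":0.6,"grip":0},{"slide":[-22,-19,-3],"turn":0.6,"grip":0},{"slide":[-22,-19,-3],"turn":0.6,"grip":0},{"slide":[-22,-19,-3],"turn":0.6,"grip":0},{"slide":[-42.7,-53.2,-3],"turn":1.27,"grip":0},{"slide":[-42.7,-53.2,-3],"turn":1.27,"grip":0},{"slide":[-42.7,-53.2,-3],"turn":1.27,"grip":0},{"slide":[-42.7,-53.2,-3],"turn":1.27,"grip":0},{"slide":[-42.7,-53.2,-3],"turn":1.27,"grip":0},{"slide":[-42.7,-53.2,-3],"turn":1.27,"grip":0},{"slide":[-42.7,-53.2,-3],"turn":1.27,"grip":0},{"slide":[-42.7,-53.2,-3],"turn":1.27,"grip":0},{"slide":[-42.7,-53.2,-3],"turn":1.27,"grip":0},{"slide":[-42.7,-53.2,-3],"turn":1.27,"grip":0},{"slide":[-42.7,-53.2,-3],"turn":1.27,"grip":0},{"slide":[-42.7,-53.2,-3],"turn":1.27,"grip":0}]' 20
python3 - <<'E'
from h import *
s,im,d=shot('wrist','w1.png')
M=R.from_quat(s['tcp_rot']).as_matrix(); print(s['eef_pos'],M.round(3),s['qpos'])
c=s['eef_pos']-np.array([.5267,-.0201,0]); fx=np.array([.1243,.9922,0]);print('chute',c@fx,c@[-.9922,.1243,0])
E
```

```text
time: 1.8
eef_pos: [0.4477, -0.0443, 0.2609]
tcp_rot: [0.749, 0.663, -0.0, -0.0]
contact_force: [-0.5, 0.3, 0.1]
opening: -0.004
finger_force: 0.0
[ 0.44767518 -0.04433766  0.26092444] [[ 0.122  0.993 -0.001]
 [ 0.993 -0.122  0.001]
 [ 0.001 -0.001 -1.   ]] [-3.25139425e-01 -2.55182639e-01  2.07076419e+00  3.76649229e-04
  1.32695382e+00 -2.03138280e-01]
chute -0.03387139603109009 0.07539568272030395
```

View pics/w1.png

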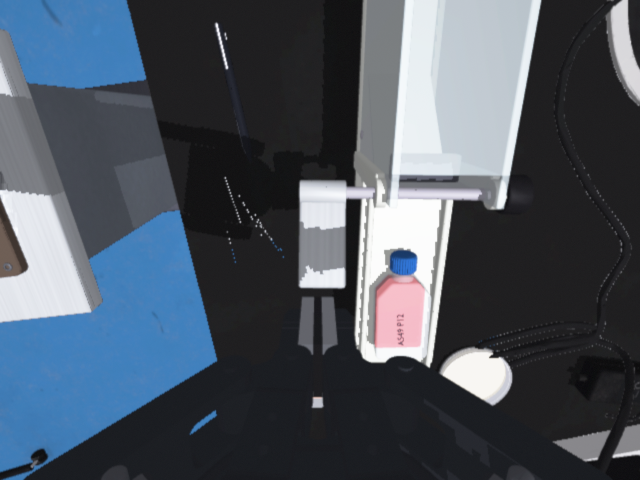

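The wrist view shows the shut fingers at px (318, 297-355), in line with the paddle at (300-346, 182-288). The flask lies straight on the tray, cap at (403, 262) and flat end at (400, 347), with nothing in the way. Next I'll check the numbers from this view.

Run:
```python
from h import *
s=ctrl.get_state(); c=ctrl.camera_info('wrist'); T=c['T_tool_cam']; M=R.from_quat(s['tcp_rot']).as_matrix()
Rw=M@T[:3,:3]; o=s['eef_pos']+M@T[:3,3]; O=np.array([.5267,-.0201,0])
for n,u,v,z in [('axnear',302,190,.165),('axfar',500,192,.165),('padtipL',300,288,.191),('padtipR',346,288,.191),('flL',376,347,.115),('flR',422,347,.115),('cap',403,250,.105),('trayendL',357,362,.1),('trayendR',432,364,.1)]:
    r=Rw@np.linalg.inv(c['K'])@[u,v,1]; p=o+r*(z-o[2])/r[2]-O
    print(n,round(p@[.1243,.9922,0],4),round(p@[-.9922,.1243,0],4))
```

```text
axnear 0.0027 0.0866
axfar 0.0018 -0.0429
padtipL -0.0552 0.0874
padtipR -0.0551 0.0581
flL -0.1527 0.0222
flR -0.1525 -0.02
cap -0.0613 0.0024
trayendL -0.1806 0.037
trayendR -0.1826 -0.0368
```

The two views agree within a few mm. Now I'll come down and press the paddle at about 40 mm/s.

```bash
python3 -m inch '[{"slide":[0,0,4],"grip":0},{"slide":[0,0,6.5],"grip":0},{"slide":[0,0,7.2],"grip":0},{"slide":[0,0,7.6],"grip":0},{"slide":[0,0,8.0],"grip":0},{"slide":[0,0,8.4],"grip":0},{"slide":[0,0,8.8],"grip":0},{"slide":[0,0,9.2],"grip":0},{"slide":[0,0,9.6],"grip":0},{"slide":[0,0,10.0],"grip":0},{"slide":[0,0,10.4],"grip":0}]'; python3 -m inch '[{"slide":[0,0,0.4],"grip":0},{"slide":[0,0,0.8],"grip":0},{"slide":[0,0,1.2],"grip":0}]'
```

```text
$[0]: bad value
$[0]: bad value
```

```bash
python3 -m inch '[{"slide":[0,0,4],"turn":0,"grip":0},{"slide":[0,0,6.5],"turn":0,"grip":0},{"slide":[0,0,7.2],"turn":0,"grip":0},{"slide":[0,0,7.6],"turn":0,"grip":0},{"slide":[0,0,8.0],"turn":0,"grip":0},{"slide":[0,0,8.4],"turn":0,"grip":0},{"slide":[0,0,8.8],"turn":0,"grip":0},{"slide":[0,0,9.2],"turn":0,"grip":0},{"slide":[0,0,9.6],"turn":0,"grip":0},{"slide":[0,0,10.0],"turn":0,"grip":0},{"slide":[0,0,10.4],"turn":0,"grip":0}]'; python3 -m inch '[{"slide":[0,0,0.4],"turn":0,"grip":0},{"slide":[0,0,0.8],"turn":0,"grip":0},{"slide":[0,0,1.2],"turn":0,"grip":0}]'
```

```text
time: 2.95
eef_pos: [0.4497, -0.0467, 0.1605]
tcp_rot: [0.749, 0.663, 0.0, 0.003]
contact_force: [-4.3, -2.2, 10.6]
opening: 0.001
finger_force: 5.6
time: 3.25
eef_pos: [0.4508, -0.0461, 0.1491]
tcp_rot: [0.749, 0.662, 0.002, 0.003]
contact_force: [-1.7, 0.5, 10.2]
opening: 0.0
finger_force: 4.2
```

```bash
python3 -m inch '[{"slide":[0,0,0.4],"turn":0,"grip":0},{"slide":[0,0,0.8],"turn":0,"grip":0},{"slide":[0,0,1.2],"turn":0,"grip":0},{"slide":[0,0,1.5],"turn":0,"grip":0}]'
```

```text
time: 3.65
eef_pos: [0.4521, -0.0479, 0.1358]
tcp_rot: [0.749, 0.663, 0.001, 0.006]
contact_force: [-4.6, -5.6, 21.5]
opening: 0.001
finger_force: 9.5
```

```bash
python3 -m inch '[{"slide":[0,0,0.1],"turn":0,"grip":0},{"slide":[0,0,0.2],"turn":0,"grip":0},{"slide":[0,0,0.2],"turn":0,"grip":0}]'
python3 - <<'E'
from h import *
s,im,d=shot('wrist','w2.png')
c=s['eef_pos']-np.array([.5267,-.0201,0]); print('chute',c@[.1243,.9922,0],c@[-.9922,.1243,0],s['contact_force'])
E
```

```text
time: 3.95
eef_pos: [0.4526, -0.0487, 0.1351]
tcp_rot: [0.749, 0.663, 0.001, 0.007]
contact_force: [-4.7, -5.6, 20.0]
opening: 0.005
finger_force: 9.0
chute -0.03753994305863243 0.06996296909497281 [-4.67259894 -5.58104227 20.04558764]
```

View pics/w2.png

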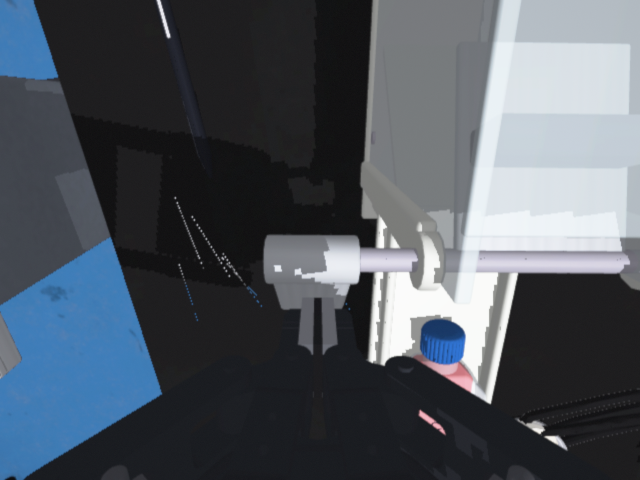

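The paddle is at its stop: fingertip at z = 0.135 and force up to 20 N. In the picture the flap is swung in above the ramp. Now I'll release and go behind the flask.

```bash
python3 -m inch '[{"slide":[0,0,-2.5],"turn":0,"grip":0},{"slide":[-2,0,-4.5],"turn":0,"grip":0},{"slide":[-15.5,7.4,-4],"turn":0,"grip":0},{"slide":[-15.5,7.4,-4],"turn":0,"grip":0},{"slide":[-15.5,7.4,-4],"turn":0,"grip":0},{"slide":[-15.5,7.4,-4],"turn":0,"grip":0},{"slide":[-15.5,7.4,0.5],"turn":0,"grip":0},{"slide":[-15.5,7.4,2.8],"turn":0,"grip":0},{"slide":[-15.5,7.4,2.8],"turn":0,"grip":0}]'
python3 - <<'E'
from h import *
s=ctrl.get_state()
c=s['eef_pos']-np.array([.5267,-.0201,0]); print('chute',c@[.1243,.9922,0],c@[-.9922,.1243,0],s['contact_force'])
E
```

```text
time: 4.9
eef_pos: [0.4999, -0.2063, 0.0964]
tcp_rot: [0.749, 0.662, -0.001, -0.004]
contact_force: [-1.6, 0.8, -0.8]
opening: -0.002
finger_force: 0.0
chute -0.18808333589872353 0.003424492230307198 [-1.58781316  0.84386061 -0.84338707]
```

```bash
python3 -m inch '[{"slide":[1.2,0.2,-0.3],"turn":0,"grip":0},{"slide":[2.8,0.2,-0.4],"turn":0,"grip":0},{"slide":[4.5,0.2,-0.4],"turn":0,"grip":0},{"slide":[6.2,0.2,-0.4],"turn":0,"grip":0},{"slide":[8,0.2,-0.4],"turn":0,"grip":0},{"slide":[9.8,0.2,-0.4],"turn":0,"grip":0},{"slide":[11.5,0.2,-0.4],"turn":0,"grip":0},{"slide":[13,0.2,-0.4],"turn":0,"grip":0},{"slide":[13.8,0.2,-0.4],"turn":0,"grip":0},{"slide":[13.8,0.2,-0.4],"turn":0,"grip":0}]'
python3 - <<'E'
from h import *
s,im,d=shot('wrist','w3.png')
c=s['eef_pos']-np.array([.5267,-.0201,0]); print('chute',c@[.1243,.9922,0],c@[-.9922,.1243,0],s['contact_force'])
E
```

```text
time: 5.9
eef_pos: [0.5216, -0.07, 0.1048]
tcp_rot: [0.749, 0.663, 0.0, 0.0]
contact_force: [-0.5, -0.3, -0.2]
opening: -0.001
finger_force: 0.0
chute -0.05016850932007391 -0.0011216119499532534 [-0.53102657 -0.30872111 -0.19997947]
```

View pics/w3.png

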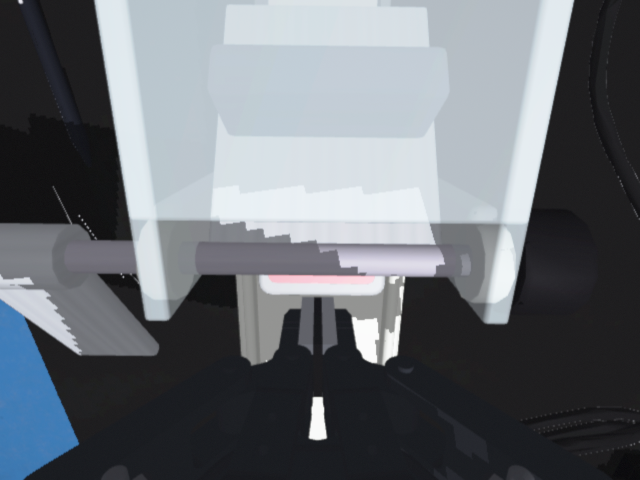

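The flask is almost through: its flat end is at px (320, 290), just ahead of the fingertips, and the flap is still high. It needs a little more push.

```bash
python3 -m inch '[{"slide":[0.6,0,0],"turn":0,"grip":0},{"slide":[1.0,0,0],"turn":0,"grip":0},{"slide":[1.0,0,0],"turn":0,"grip":0}]'
python3 - <<'E'
from h import *
s,im,d=shot('wrist','w4.png')
c=s['eef_pos']-np.array([.5267,-.0201,0]); print('chute',c@[.1243,.9922,0],c@[-.9922,.1243,0],s['contact_force'])
E
```

```text
time: 6.25
eef_pos: [0.5225, -0.0614, 0.1042]
tcp_rot: [0.749, 0.662, -0.0, -0.0]
contact_force: [0.4, 0.0, 0.1]
opening: -0.002
finger_force: 0.0
chute -0.04151274220309669 -0.0009744593796140381 [0.40119295 0.02714269 0.13912593]
```

View pics/w4.png

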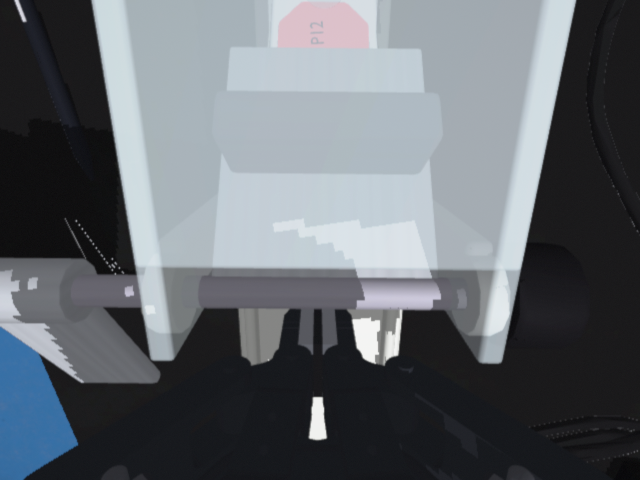

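The flask has tipped over and is sliding into the bin, visible at px (323, 25) past the flap. I'll draw straight back, rise, and wait for the flap.

```bash
python3 -m inch '[{"slide":[-4,0,0],"turn":0,"grip":0},{"slide":[-8,0,0],"turn":0,"grip":0},{"slide":[-13,0,0],"turn":0,"grip":0},{"slide":[-16,0,-4],"turn":0,"grip":0},{"slide":[-16,0,-9],"turn":0,"grip":0},{"slide":[-16,0,-14],"turn":0,"grip":0},{"slide":[-16,0,-15],"turn":0,"grip":0},{"slide":[-16,0,-15],"turn":0,"grip":0}]'
W='[]'
python3 -m inch '[{"slide":[0,0,0],"turn":0,"grip":0},{"slide":[0,0,0],"turn":0,"grip":0},{"slide":[0,0,0],"turn":0,"grip":0},{"slide":[0,0,0],"turn":0,"grip":0},{"slide":[0,0,0],"turn":0,"grip":0},{"slide":[0,0,0],"turn":0,"grip":0},{"slide":[0,0,0],"turn":0,"grip":0},{"slide":[0,0,0],"turn":0,"grip":0},{"slide":[0,0,0],"turn":0,"grip":0},{"slide":[0,0,0],"turn":0,"grip":0},{"slide":[0,0,0],"turn":0,"grip":0},{"slide":[0,0,0],"turn":0,"grip":0},{"slide":[0,0,0],"turn":0,"grip":0},{"slide":[0,0,0],"turn":0,"grip":0},{"slide":[0,0,0],"turn":0,"grip":0},{"slide":[0,0,0],"turn":0,"grip":0},{"slide":[0,0,0],"turn":0,"grip":0},{"slide":[0,0,0],"turn":0,"grip":0},{"slide":[0,0,0],"turn":0,"grip":0},{"slide":[0,0,0],"turn":0,"grip":0}]'
python3 -m inch '[{"slide":[0,0,0],"turn":0,"grip":0},{"slide":[0,0,0],"turn":0,"grip":0},{"slide":[0,0,0],"turn":0,"grip":0},{"slide":[0,0,0],"turn":0,"grip":0},{"slide":[0,0,0],"turn":0,"grip":0},{"slide":[0,0,0],"turn":0,"grip":0},{"slide":[0,0,0],"turn":0,"grip":0},{"slide":[0,0,0],"turn":0,"grip":0},{"slide":[0,0,0],"turn":0,"grip":0},{"slide":[0,0,0],"turn":0,"grip":0},{"slide":[0,0,0],"turn":0,"grip":0},{"slide":[0,0,0],"turn":0,"grip":0},{"slide":[0,0,0],"turn":0,"grip":0},{"slide":[0,0,0],"turn":0,"grip":0},{"slide":[0,0,0],"turn":0,"grip":0},{"slide":[0,0,0],"turn":0,"grip":0},{"slide":[0,0,0],"turn":0,"grip":0},{"slide":[0,0,0],"turn":0,"grip":0},{"slide":[0,0,0],"turn":0,"grip":0},{"slide":[0,0,0],"turn":0,"grip":0}]'
python3 -m inch '[{"slide":[0,0,0],"turn":0,"grip":0},{"slide":[0,0,0],"turn":0,"grip":0},{"slide":[0,0,0],"turn":0,"grip":0},{"slide":[0,0,0],"turn":0,"grip":0},{"slide":[0,0,0],"turn":0,"grip":0},{"slide":[0,0,0],"turn":0,"grip":0},{"slide":[0,0,0],"turn":0,"grip":0},{"slide":[0,0,0],"turn":0,"grip":0},{"slide":[0,0,0],"turn":0,"grip":0},{"slide":[0,0,0],"turn":0,"grip":0},{"slide":[0,0,0],"turn":0,"grip":0},{"slide":[0,0,0],"turn":0,"grip":0},{"slide":[0,0,0],"turn":0,"grip":0},{"slide":[0,0,0],"turn":0,"grip":0},{"slide":[0,0,0],"turn":0,"grip":0},{"slide":[0,0,0],"turn":0,"grip":0},{"slide":[0,0,0],"turn":0,"grip":0},{"slide":[0,0,0],"turn":0,"grip":0},{"slide":[0,0,0],"turn":0,"grip":0},{"slide":[0,0,0],"turn":0,"grip":0}]' | head -2
python3 -m inch '[{"slide":[0,0,0],"turn":0,"grip":0},{"slide":[0,0,0],"turn":0,"grip":0},{"slide":[0,0,0],"turn":0,"grip":0},{"slide":[0,0,0],"turn":0,"grip":0},{"slide":[0,0,0],"turn":0,"grip":0},{"slide":[0,0,0],"turn":0,"grip":0},{"slide":[0,0,0],"turn":0,"grip":0},{"slide":[0,0,0],"turn":0,"grip":0},{"slide":[0,0,0],"turn":0,"grip":0},{"slide":[0,0,0],"turn":0,"grip":0},{"slide":[0,0,0],"turn":0,"grip":0},{"slide":[0,0,0],"turn":0,"grip":0},{"slide":[0,0,0],"turn":0,"grip":0},{"slide":[0,0,0],"turn":0,"grip":0},{"slide":[0,0,0],"turn":0,"grip":0},{"slide":[0,0,0],"turn":0,"grip":0},{"slide":[0,0,0],"turn":0,"grip":0},{"slide":[0,0,0],"turn":0,"grip":0},{"slide":[0,0,0],"turn":0,"grip":0},{"slide":[0,0,0],"turn":0,"grip":0}]' | head -2
python3 -m inch '[{"slide":[0,0,0],"turn":0,"grip":0},{"slide":[0,0,0],"turn":0,"grip":0},{"slide":[0,0,0],"turn":0,"grip":0},{"slide":[0,0,0],"turn":0,"grip":0},{"slide":[0,0,0],"turn":0,"grip":0},{"slide":[0,0,0],"turn":0,"grip":0},{"slide":[0,0,0],"turn":0,"grip":0},{"slide":[0,0,0],"turn":0,"grip":0},{"slide":[0,0,0],"turn":0,"grip":0},{"slide":[0,0,0],"turn":0,"grip":0},{"slide":[0,0,0],"turn":0,"grip":0},{"slide":[0,0,0],"turn":0,"grip":0},{"slide":[0,0,0],"turn":0,"grip":0},{"slide":[0,0,0],"turn":0,"grip":0},{"slide":[0,0,0],"turn":0,"grip":0},{"slide":[0,0,0],"turn":0,"grip":0},{"slide":[0,0,0],"turn":0,"grip":0},{"slide":[0,0,0],"turn":0,"grip":0},{"slide":[0,0,0],"turn":0,"grip":0},{"slide":[0,0,0],"turn":0,"grip":0}]' | head -2
python3 -m inch '[{"slide":[0,0,0],"turn":0,"grip":0},{"slide":[0,0,0],"turn":0,"grip":0},{"slide":[0,0,0],"turn":0,"grip":0},{"slide":[0,0,0],"turn":0,"grip":0},{"slide":[0,0,0],"turn":0,"grip":0},{"slide":[0,0,0],"turn":0,"grip":0},{"slide":[0,0,0],"turn":0,"grip":0},{"slide":[0,0,0],"turn":0,"grip":0},{"slide":[0,0,0],"turn":0,"grip":0},{"slide":[0,0,0],"turn":0,"grip":0},{"slide":[0,0,0],"turn":0,"grip":0},{"slide":[0,0,0],"turn":0,"grip":0},{"slide":[0,0,0],"turn":0,"grip":0},{"slide":[0,0,0],"turn":0,"grip":0},{"slide":[0,0,0],"turn":0,"grip":0},{"slide":[0,0,0],"turn":0,"grip":0},{"slide":[0,0,0],"turn":0,"grip":0},{"slide":[0,0,0],"turn":0,"grip":0},{"slide":[0,0,0],"turn":0,"grip":0},{"slide":[0,0,0],"turn":0,"grip":0}]' | head -2
python3 -m inch '[{"slide":[0,0,0],"turn":0,"grip":0},{"slide":[0,0,0],"turn":0,"grip":0},{"slide":[0,0,0],"turn":0,"grip":0},{"slide":[0,0,0],"turn":0,"grip":0},{"slide":[0,0,0],"turn":0,"grip":0},{"slide":[0,0,0],"turn":0,"grip":0},{"slide":[0,0,0],"turn":0,"grip":0},{"slide":[0,0,0],"turn":0,"grip":0},{"slide":[0,0,0],"turn":0,"grip":0},{"slide":[0,0,0],"turn":0,"grip":0},{"slide":[0,0,0],"turn":0,"grip":0},{"slide":[0,0,0],"turn":0,"grip":0},{"slide":[0,0,0],"turn":0,"grip":0},{"slide":[0,0,0],"turn":0,"grip":0},{"slide":[0,0,0],"turn":0,"grip":0},{"slide":[0,0,0],"turn":0,"grip":0},{"slide":[0,0,0],"turn":0,"grip":0},{"slide":[0,0,0],"turn":0,"grip":0},{"slide":[0,0,0],"turn":0,"grip":0},{"slide":[0,0,0],"turn":0,"grip":0}]' | head -2
python3 -m inch '[{"slide":[0,0,0],"turn":0,"grip":0},{"slide":[0,0,0],"turn":0,"grip":0},{"slide":[0,0,0],"turn":0,"grip":0},{"slide":[0,0,0],"turn":0,"grip":0},{"slide":[0,0,0],"turn":0,"grip":0},{"slide":[0,0,0],"turn":0,"grip":0},{"slide":[0,0,0],"turn":0,"grip":0},{"slide":[0,0,0],"turn":0,"grip":0},{"slide":[0,0,0],"turn":0,"grip":0},{"slide":[0,0,0],"turn":0,"grip":0},{"slide":[0,0,0],"turn":0,"grip":0},{"slide":[0,0,0],"turn":0,"grip":0},{"slide":[0,0,0],"turn":0,"grip":0},{"slide":[0,0,0],"turn":0,"grip":0},{"slide":[0,0,0],"turn":0,"grip":0},{"slide":[0,0,0],"turn":0,"grip":0},{"slide":[0,0,0],"turn":0,"grip":0},{"slide":[0,0,0],"turn":0,"grip":0},{"slide":[0,0,0],"turn":0,"grip":0},{"slide":[0,0,0],"turn":0,"grip":0}]' | head -2
python3 - <<'E'
from h import *
s,im,d=shot('scene','s2.png'); shot('wrist','w5.png'); print(s['time'],s['eef_pos'])
a=cv2.imread('pics/s2.png')[100:340,200:500]; b=cv2.imread('pics/w5.png')
cv2.imwrite('pics/fin.png',np.hstack([cv2.resize(a,(400,320)),cv2.resize(b,(400,320))]))
E
```

```text
time: 7.1
eef_pos: [0.504, -0.2215, 0.2576]
tcp_rot: [0.749, 0.662, 0.001, 0.003]
contact_force: [0.8, 0.0, -0.6]
opening: 0.006
finger_force: 0.0
time: 9.1
eef_pos: [0.5029, -0.2203, 0.2543]
tcp_rot: [0.749, 0.662, 0.0, 0.0]
contact_force: [-0.7, -0.1, 0.3]
opening: 0.001
finger_force: 0.0
time: 11.1
eef_pos: [0.5029, -0.2203, 0.2544]
tcp_rot: [0.749, 0.662, -0.0, 0.0]
contact_force: [-0.2, 0.7, -0.4]
opening: -0.0
finger_force: 0.0
time: 13.1
eef_pos: [0.5029, -0.2203, 0.2543]
time: 15.1
eef_pos: [0.5029, -0.2203, 0.2543]
time: 17.1
eef_pos: [0.5029, -0.2203, 0.2544]
time: 19.1
eef_pos: [0.5029, -0.2203, 0.2543]
time: 21.1
eef_pos: [0.503, -0.2203, 0.2544]
time: 23.1
eef_pos: [0.5029, -0.2203, 0.2543]
23.1 [ 0.50292133 -0.22030253  0.25428408]
```

View pics/fin.png

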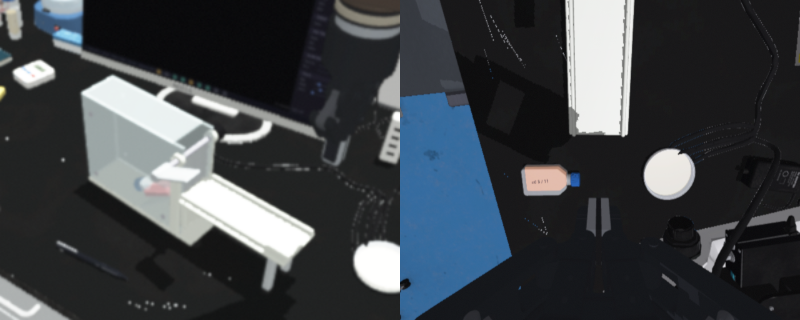

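The flask lies in the bin (left half, px (155, 187)), the tray is empty and the other flask hasn't moved. I'll check that the paddle matches its initial shut pose, then hand in if so.

```bash
python3 -m inch '[{"slide":[0,0,0],"turn":0,"grip":0},{"slide":[0,0,0],"turn":0,"grip":0},{"slide":[0,0,0],"turn":0,"grip":0},{"slide":[0,0,0],"turn":0,"grip":0},{"slide":[0,0,0],"turn":0,"grip":0},{"slide":[0,0,0],"turn":0,"grip":0},{"slide":[0,0,0],"turn":0,"grip":0},{"slide":[0,0,0],"turn":0,"grip":0},{"slide":[0,0,0],"turn":0,"grip":0},{"slide":[0,0,0],"turn":0,"grip":0}]' | head -1
python3 - <<'E'
from h import *
shot('scene','s3.png')
I=[cv2.imread('pics/'+f) for f in('scene1.png','s2.png','s3.png')]
a=[cv2.resize(i[180:260,280:380],(260,208),interpolation=cv2.INTER_CUBIC) for i in I]
cv2.imwrite('pics/cmp.png',np.hstack(a))
d=[cv2.absdiff(I[k],I[2])[200:255,312:352].max(2) for k in(0,1)]
print([(x.mean(),(x>40).sum()) for x in d])
E
```

```text
time: 24.2
[(np.float64(15.108181818181817), np.int64(119)), (np.float64(0.6522727272727272), np.int64(0))]
```

View pics/cmp.png

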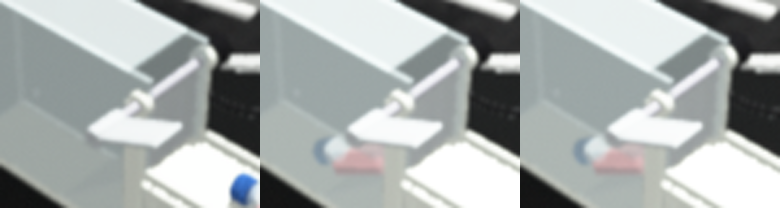

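The paddle (crop px about (150, 130)) looks the same as at the start in all three crops, so the flap is shut. The flask is at rest in the bin.

```bash
python3 -c "from plant import ctrl; print(ctrl.sign_off())"
```

```text
the job is handed in; nothing more can be done
None
```

The used flask is in the bin, the flap has swung shut by itself, and the job was handed in at about 24 s. The arm is drawn back clear of the chute, and I moved nothing else on the bench.

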